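# Release a rejected sender into the reject tub

## Task

Push the reject tub fully home on its runners so that it stands under the chute. Then slide the chute gate by its grip all the way open to its end stop, let the sender roll down into the tub, and slide the gate fully shut again to its other stop. Leave the tub home and the other things on the bench undisturbed.

Things in the scene. Friction and masses are not known exactly. Their poses are not given: they have to be found in the camera images.
- stand: fixed sheet-steel chute on grey legs. Origin on the bench below the shut gate's middle; x axis = downhill direction of the chute, y = direction in which the gate opens, z up. A gate guide runs out to y = 200 mm at z = 108 mm, ending in a post 160 mm high. Two flat runners, 8 mm high, at x = 45 and 169 mm from y = -215 to 95 mm, carry the tub.
- chute_lip (a point): middle of the chute floor's lower edge, at stand (35, 0, 95) mm; axes parallel to the stand's. Channel 116 mm wide inside, side walls 40 mm high, floor rising 22 degrees from here to stand x = -120 mm, z = 158 mm; highest wall top about 200 mm above the bench.
- tub (a joint): how far the tub stands out from home along its runners, m: 0 = home under the chute against its stop, 0.13 = fully out toward the stand's -y. Sliding friction about 2.5 N plus damping 12 N s/m, no spring: it stays where it is left.
- tub_face (a point): where to push the tub toward the stand's +y: on the outside of its end wall that looks to the stand's -y, 53 mm above the bench, 18 mm off the wall's middle to +x. Axes parallel to the stand's; moves with the tub. At home at stand (125, -85, 53) mm. Wall 170 mm long, upright, flat, rim 80 mm above the bench with a 1 mm bead.
- tub_floor (a point): centre of the inner floor of the open red plastic tub: outside 170 x 170 x 72 mm, walls and floor 4 mm, rim 68 mm above this point. Axes parallel to the stand's. At home it is at stand (107, 0, 12) mm.
- gate (a joint): opening of the sliding gate, m: 0 = fully shut across the channel, 0.13 = fully open at its end stop, the gate then wholly to the stand's +y side of the channel. It starts shut to within 10 mm. Sliding friction about 2.5 N plus damping 8 N s/m, no spring: it stays where it is left.
- gate_grip (a point): centre of the gate's grip: black plastic bar 60 mm long along the stand's y (its sliding direction), 16 mm thick along x, 34 mm high, at stand (0, joint value, 215) mm, axes parallel to the stand's. Pinch it from above across the 16 mm. It stands on a neck 8 x 30 mm over the aluminium gate plate, 112 mm wide, 4 mm thick, top edge 168 mm above the bench.
- sender: rejected steel gear sender: a round spool 100 mm long, 36 mm in diameter, waisted in the middle, 0.2 to 0.45 kg. Origin at its centre, y along its length. It starts lying across the chute, resting against the uphill side of the gate, and rolls down by itself once the gate is open.
- lens: amber plastic meter lens, shallow dome 90 mm across, 22 mm high, lying flat beyond the tub; origin at the centre of its underside. Bystander
- plug_shell: yellow plastic plug shell, round, 52 mm across, 62 mm high, standing beside the chute on the gate's open side; origin at the centre of its underside. Bystander
- bung: grey rubber bung, 44 mm across, 30 mm high, standing beyond the tub; origin at the centre of its underside. Bystander
- driver: screwdriver 200 mm long, lying to the robot's right; origin at the handle-to-tip middle. Bystander
- wrench: wrench 190 mm long, lying to the robot's left; origin at the handle-to-tip middle. Bystander
Things that resemble listed ones, but are neither listed nor needed, are in the scene too. Of the things that look like the sender, the middle-sized one is meant.

How it is judged:
By the outcome, as a careful person would: the job done as asked, in the order asked, and still so for the second after the job is handed in, with the robot touching nothing.
It also fails if it takes over 58 s, if anything falls off the work surface, if the arm or the gripper's body presses on something with over 40 N, if the wrist force passes 120 N, or if a joint passes its speed limit or range.

## Robot

A 6-joint arm with a two-finger parallel gripper is mounted at the origin on the work surface. World frame = base frame: x ahead of the robot, y to its left, z up, the work surface at z = 0. Lengths are in m, angles in rad, forces in N, time in s.
With the tool pointing down it reaches from about 0.35 to 0.875 m from the base axis. Payload 15.5 kg.
Tool frame: the origin (TCP) lies between the finger pads; the fingertips stand 17 mm ahead of it and the grasp point (between the pads) lies 2 mm behind it (nose_length is the distance from the TCP to the fingertips, in m); z points along the fingers, y is the line along which they close (so a half turn about z gives the same grasp; the last joint's range is limited). The gripper opens to 85 mm and grips with 20 to 120 N. Pads are 22 mm wide; open, the fingers measure 114 mm over their backs; the gripper's body (76 mm by 85 mm) begins 54 mm behind the grasp point. The pads swing forward as they close: fully open they stand 13 mm farther back than shut.
Start: joints at [-1.371, 0.494, 1.345, -0, 1.302, -0.096], TCP at [0.182, -0.598, 0.248] pointing down, gripper open.
Joint ranges: [-2.91, 2.91], [-0.82, 2.16], [0.22, 2.67], [-1.22, 4.37], [0.12, 2.79], [-3.08, 3.08]. Speed limits (rad/s): [1.89, 1.89, 2.57, 3.01, 3.01, 3.01].

## Interface

Orientations are given as a unit quaternion [x, y, z, w].
In Python, from rig import observe, camera, hand_in, silhouettes, spot_point, nose_length gives the robot as it stands.
- The arm moves only by the tool send_rows, never from a script. Its arguments are lists of equal length, an entry for each row: "claw": the closure, from -1 (fully open) to 1 (shut); "dp": the shift along the tool's x, y, z scaled (see below), a list of three; "turn": the turn about the tool's z scaled (see below). A call has 1 to 20 rows; each row shifts and turns the commanded pose from where the row before left it, along the tool's axes as they then stand; what a row does not reach is not made up. The controller multiplies each number of a shift by 0.02 m and each number of a turn by 4 degrees. A row lasts 1/10 s, in which the tool goes at most 50 mm and 8.59 degrees, less where a joint would pass 70% of its speed; a pose out of reach is approached as far as the arm can. A call with a number of a shift or a turn outside -1 to 1 is refused whole. A call with a gripper value outside its range is refused whole. The fingers move at their own pace and stop on an object; "newtons" is the grip in N (left out, the last holds). Time passes only in rows, so rows that do not move let the fingers close. It gives the time, the measured TCP pose, the force, the opening and the grip force at its end, in the units of the state.
- observe(): the state, without advancing time (a new reading comes with each control period).
- camera(name): name is "scene" or "side" or "wrist"; returns a dict with "pixels" (400x640x3 uint8, red, green, blue), "mtx" (3x3 intrinsics, pixels), "origin" and "orientation" of the camera in the world; the wrist camera has in their place "tool_from_camera" (4x4, takes a point from camera to tool coordinates, whose origin is the TCP and whose axes are the flange's). Camera axes: x right, y down, z forward; pixel columns grow to the right and rows downward; lengths in m; the calibration is good to about 2 mm. A picture is of the moment at which its call begins: read the wrist's pose just before it. There is no depth.
- hand_in(): hands the job in; it is judged then, once.
Trained networks look in a picture, given as the dict that the camera call returned (one of the last four; its "shot" number tells which), for a name from the list of things; names that differ only in an ending like _2 or _b are one class to them, and where a whole thing is asked for, a point or a joint stands for the part that bears it (a point fixed in the world has none). Each returns a list of dicts, best first, with "conf" (0 to 1); they miss things now and then, are a little off and sometimes report something else, mostly with a low value. They report only what shows in the picture. A call takes as long as a camera call. They do not tell look-alikes from the thing itself.
- silhouettes(name, picture): "mask" (400x640 bool, what is visible of it).
- spot_point(name, picture): "location" ([x, y, z] in m, in world coordinates, good to about 4 mm: a listed point, or the origin of a listed thing).
The state is a dict: "time_s": time; "joint_pos": joint angles; "qvel": joint speeds; "tau": joint torques, N m; "eef_pos": TCP position; "orientation": TCP orientation; "ft_force": force on the tool from outside, world axes, zero at the start; "wrist_torque": the same for the moment, N m; "grip_width": finger opening in m; "gripper_force": force on a finger pad.
Only numpy, scipy, OpenCV 4.12 (cv2) and the standard library are available. Lean on these libraries where they do the work, as an engineer would, in place of code of your own. Each camera call takes 0.05 s, during which the arm holds its last target. There are 200 camera calls.

## Working session

There is one attempt and no reset: what is moved stays moved. The work goes in short steps, Python scripts to look and compute and a tool call to move; the robot and the scene stay as the last step left them, time stands still between calls to the robot, and variables do not carry over. Pictures are saved under pics/ and viewed, at most 10 in all, crops included, and the job is handed in when it is done.

Besides the shell and the picture viewer there is one more tool, called after "Request:" by a JSON object that holds its "name" and its "arguments", one argument or row to a line. send_rows: Moves the arm, as the interface text tells. Its arguments: {"type":"object","properties":{"claw":{"type":"array","items":{"type":"number"}},"dp":{"type":"array","items":{"type":"array","items":{"type":"number"}}},"turn":{"type":"array","items":{"type":"number"}},"newtons":{"type":"number"}},"required":["claw","dp","turn"]}

```bash
mkdir -p pics; cat > h.py <<'E'
import numpy as np,cv2
from rig import *
from scipy.spatial.transform import Rotation as R
def save(p,n): cv2.imwrite('pics/'+n,cv2.cvtColor(p['pixels'],cv2.COLOR_RGB2BGR))
def proj(p,X):
    r=R.from_quat(p['orientation']).as_matrix() if np.size(p['orientation'])==4 else np.array(p['orientation'])
    c=(np.atleast_2d(X)-p['origin'])@r; q=c@np.array(p['mtx']).T
    return q[:,:2]/q[:,2:]
E
python3 - <<'E'
from h import *
s=observe();print({k:np.round(v,3) for k,v in s.items()})
for c in ['scene','side']:
    p=camera(c);save(p,c+'0.png');print(c,np.round(p['origin'],3),np.round(p['orientation'],3))
    for n in ['chute_lip','tub_face','tub_floor','gate_grip','stand','sender','lens','plug_shell','bung','driver','wrench']:
        print(n,[(np.round(d['location'],3).tolist(),round(d['conf'],2)) for d in spot_point(n,p)[:3]])
E
```

```text
{'time_s': np.float64(0.0), 'joint_pos': array([-1.372,  0.494,  1.346, -0.   ,  1.303, -0.095]), 'qvel': array([-0.   ,  0.001, -0.001,  0.001,  0.001, -0.002]), 'tau': array([-4.0000e-03, -8.8219e+01, -3.8386e+01, -0.0000e+00,  1.0000e-02,
       -0.0000e+00]), 'eef_pos': array([ 0.182, -0.598,  0.248]), 'orientation': array([ 0.989,  0.147, -0.   , -0.001]), 'ft_force': array([-0.953, -0.285, -0.572]), 'wrist_torque': array([-0.01 ,  0.019,  0.013]), 'gripper_force': np.float64(0.0), 'grip_width': np.float64(0.086)}
scene [1.254 0.588 1.224] [ 0.401  0.854 -0.298 -0.145]
chute_lip [([0.513, 0.026, 0.1], 0.63)]
tub_face [([0.564, -0.192, 0.056], 0.8), ([0.478, -0.443, 0.002], 0.57), ([0.475, 0.038, 0.213], 0.28)]
tub_floor [([0.562, -0.104, 0.012], 0.98)]
gate_grip [([0.477, 0.038, 0.217], 0.83)]
stand [([0.477, 0.03, 0.001], 0.61)]
sender [([0.458, 0.029, 0.134], 0.63), ([0.356, -0.165, 0.024], 0.61), ([0.338, 0.226, 0.015], 0.42)]
lens [([0.704, -0.154, 0.001], 0.71)]
plug_shell [([0.563, 0.302, 0.002], 0.78)]
bung [([0.716, 0.016, -0.001], 0.52)]
driver [([0.48, -0.443, -0.002], 0.74)]
wrench [([0.474, 0.475, 0.0], 0.86)]
side [0.035 0.605 0.962] [-0.329  0.87  -0.343  0.134]
chute_lip [([0.507, 0.022, 0.094], 0.93)]
tub_face [([0.564, -0.189, 0.05], 0.88)]
tub_floor [([0.569, -0.106, 0.013], 0.64), ([0.511, 0.022, 0.094], 0.33)]
gate_grip [([0.476, 0.039, 0.217], 0.7)]
stand [([0.479, 0.032, -0.001], 0.87)]
sender [([0.333, 0.225, 0.013], 0.81), ([0.457, 0.032, 0.132], 0.76), ([0.36, -0.168, 0.024], 0.49)]
lens [([0.718, 0.018, 0.002], 0.7), ([0.698, -0.159, 0.002], 0.58)]
plug_shell [([0.567, 0.301, 0.003], 0.77)]
bung [([0.717, 0.02, 0.001], 0.76)]
driver [([0.48, -0.442, 0.003], 0.59)]
wrench [([0.479, 0.476, -0.001], 0.74), ([0.481, 0.029, -0.003], 0.31)]
```

View pics/scene0.png

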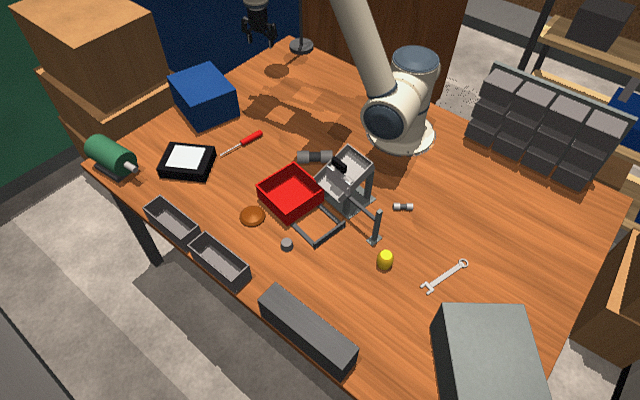

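View pics/side0.png

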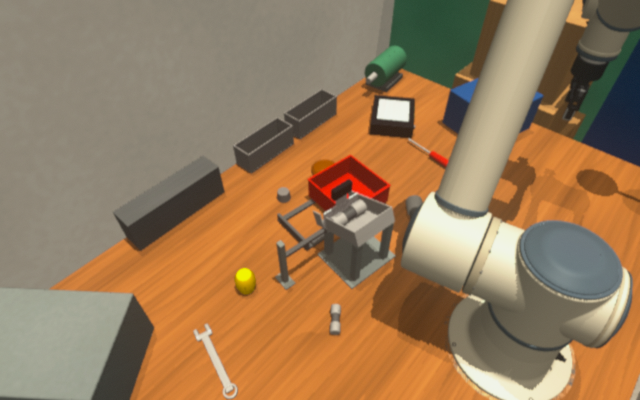

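```bash
cat > fit.py <<'E'
from h import *
from scipy.optimize import least_squares
obs={'lip':[],'face':[],'floor':[],'grip':[],'st':[]}
W={'chute_lip':'lip','tub_face':'face','tub_floor':'floor','gate_grip':'grip','stand':'st'}
for k in range(4):
  for c in ['scene','side']:
    p=camera(c)
    for n,m in W.items():
        d=spot_point(n,p)
        if d and d[0]['conf']>.3: obs[m].append(d[0]['location'])
for k in obs: obs[k]=np.median(obs[k],axis=0);print(k,np.round(obs[k],4))
def mdl(v):
    x,y,a,t,g=v
    L={'lip':(.035,0),'face':(.125,-.085-t),'floor':(.107,-t),'grip':(0,g),'st':(0,0)}
    r=np.array([[np.cos(a),-np.sin(a)],[np.sin(a),np.cos(a)]])
    return np.concatenate([r@np.array(L[k])+[x,y]-obs[k][:2] for k in L])
s=least_squares(mdl,[.478,.03,-.17,.12,.005])
print(np.round(s.x,4),np.degrees(s.x[2]),np.round(s.fun*1000,1))
E
python3 fit.py
```

```text
lip [0.5104 0.0248 0.0963]
face [ 0.5647 -0.191   0.0521]
floor [ 0.5648 -0.1054  0.0103]
grip [0.4758 0.0386 0.2158]
st [ 0.4788  0.0284 -0.001 ]
[ 0.4766  0.0296 -0.1661  0.1183  0.0087] -9.517812341296308 [ 0.7 -0.9  1.6 -0.5 -2.3  0.6  2.2 -0.4 -2.2  1.2]
```

Scene view: tub red (291,193), chute with black grip (339,163), guide post (378,226), plug (386,260), bung (287,244), lens (252,215). Sender look-alikes in the scene view are a large one at (314,157), a small one at (403,207), and the middle-sized one in the chute behind the gate (side view 349,210). The chute one is the one meant, and I only need to release it.

Request:
{"name": "send_rows", "arguments": {
  "claw": [1,1,1,1,1,1,1,1,1,1,1,1,1,1,1,1,1],
  "dp": [
    [0,0,0],
    [0,0,0],
    [0,0,0],
    [0,0,0],
    [0,0,0],
    [0,0,0],
    [0,0,0],
    [0,0,0],
    [0,0,0],
    [0,0,0],
    [0,0,0],
    [0,0,0],
    [0,0,0],
    [0,0,0],
    [0,0,0],
    [0,0,0],
    [0,0,0]
  ],
  "turn": [-1,-1,-1,-1,-1,-1,-1,-1,-1,-1,-1,-1,-1,-1,-1,-0.9,0],
  "newtons": 40
}}

```text
time_s: 5.3
eef_pos: [0.1816, -0.598, 0.2483]
orientation: [0.763, 0.647, 0.0, -0.0]
ft_force: [1.1, 0.4, -0.2]
grip_width: -0.0001
gripper_force: 0.0
```

```bash
cat > st.py <<'E'
from h import *
P0=np.array([.4766,.0296]);a=-.1661
def stand(X):
    c,s=np.cos(a),np.sin(a);d=np.asarray(X)[:2]-P0
    return np.array([c*d[0]+s*d[1],-s*d[0]+c*d[1],X[2]])
if __name__=='__main__':
    o=observe();M=R.from_quat(o['orientation']).as_matrix()
    print('t',round(o['time_s'],2),'stand',np.round(stand(o['eef_pos']),4),'toolx ang',np.degrees(np.arctan2(M[1,0],M[0,0])),'w',o['grip_width'],'f',np.round(o['ft_force'],1),nose_length if not callable(nose_length) else nose_length())
E
python3 st.py
python3 - <<'E'
from h import *
p=camera('side');i=cv2.cvtColor(p['pixels'],cv2.COLOR_RGB2BGR)[130:350,220:440]
cv2.imwrite('pics/crop1.png',cv2.resize(i,(590,590),interpolation=2))
E
```

```text
t 5.3 stand [-0.1872 -0.6678  0.2483] toolx ang 80.55860005034407 w -5.877157674356956e-05 f [ 1.1  0.4 -0.2] 0.017
```

View pics/crop1.png

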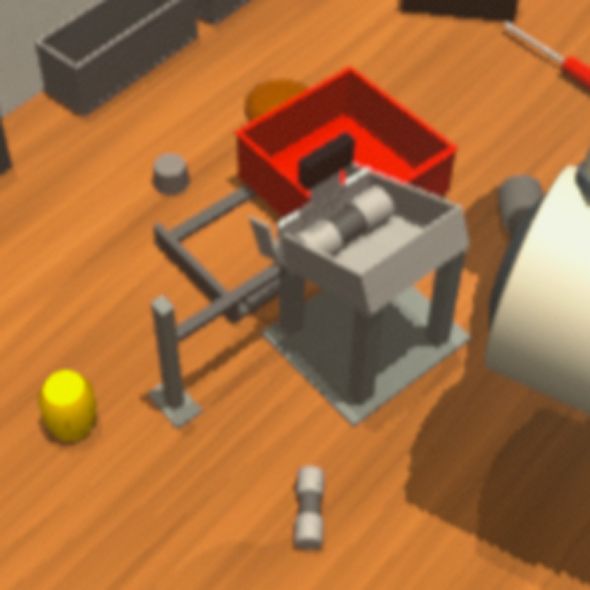

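The crop shows the middle-sized spool lying in the chute behind the gate at crop (345,222). The smaller look-alike is on the bench at crop (310,507).

Request:
{"name": "send_rows", "arguments": {
  "claw": [1,1,1,1,1,1,1,1,1,1,1,1,1,1,1,1,1,1,1,1],
  "dp": [
    [1,0.78,0],
    [1,0.78,0],
    [1,0.78,0],
    [1,0.78,0],
    [1,0.78,0],
    [1,0.78,0],
    [1,0.78,0],
    [1,0.78,0],
    [1,0.78,0],
    [1,0.78,0],
    [1,0.78,0],
    [1,0.78,0],
    [1,0.78,0],
    [1,0.78,0],
    [1,0.78,0],
    [1,0.78,0],
    [1,0.78,0],
    [1,0.78,0],
    [1,0.78,0],
    [1,0.78,0]
  ],
  "turn": [0,0,0,0,0,0,0,0,0,0,0,0,0,0,0,0,0,0,0,0]
}}

```text
time_s: 7.35
eef_pos: [0.5561, -0.2543, 0.2483]
orientation: [0.764, 0.645, -0.0, 0.0]
ft_force: [-0.6, -0.0, -0.4]
grip_width: -0.0001
gripper_force: 0.0
```

```bash
python3 st.py
```

```text
t 7.35 stand [ 0.1253 -0.2668  0.2483] toolx ang 80.3587147301204 w -0.00013140047040898962 f [-0.6 -0.  -0.4] 0.017
```

Request:
{"name": "send_rows", "arguments": {
  "claw": [1,1,1,1,1,1,1,1,1,1,1,1,1,1,1,1,1],
  "dp": [
    [0,0,0.94],
    [0,0,0.94],
    [0,0,0.94],
    [0,0,0.94],
    [0,0,0.94],
    [0,0,0.94],
    [0,0,0.94],
    [0,0,0.94],
    [0,0,0.94],
    [0,0,0.94],
    [0.7,0,0],
    [0.7,0,0],
    [0.7,0,0],
    [0.4,0,0],
    [0.4,0,0],
    [0.4,0,0],
    [0.4,0,0]
  ],
  "turn": [0,0,0,0,0,0,0,0,0,0,0,0,0,0,0,0,0]
}}

```text
time_s: 9.05
eef_pos: [0.568, -0.1818, 0.0606]
orientation: [0.763, 0.646, 0.0, 0.0]
ft_force: [-0.5, -3.6, 2.5]
grip_width: -0.0001
gripper_force: 1.7
```

```bash
python3 st.py
```

```text
t 9.05 stand [ 0.1251 -0.1934  0.0606] toolx ang 80.48193568453419 w -8.077911578949637e-05 f [-0.5 -3.6  2.5] 0.017
```

Request:
{"name": "send_rows", "arguments": {
  "claw": [1,1,1,1,1,1,1,1],
  "dp": [
    [0.55,0,0],
    [0.55,0,0],
    [0.55,0,0],
    [0.55,0,0],
    [0.55,0,0],
    [0.55,0,0],
    [0.5,0,0],
    [0.4,0,0]
  ],
  "turn": [0,0,0,0,0,0,0,0]
}}

```text
time_s: 9.85
eef_pos: [0.5815, -0.0982, 0.0602]
orientation: [0.763, 0.646, -0.0, -0.0]
ft_force: [-1.8, -2.9, 2.8]
grip_width: 0.0002
gripper_force: 1.7
```

Request:
{"name": "send_rows", "arguments": {
  "claw": [1,1,1],
  "dp": [
    [0.15,0,0],
    [0.15,0,0],
    [0.1,0,0]
  ],
  "turn": [0,0,0]
}}

```text
time_s: 10.15
eef_pos: [0.5826, -0.0912, 0.0601]
orientation: [0.763, 0.646, -0.0, -0.0]
ft_force: [-2.1, -2.4, 1.3]
grip_width: 0.0002
gripper_force: 1.4
```

```bash
python3 st.py
```

```text
t 10.15 stand [ 0.1245 -0.1016  0.0601] toolx ang 80.48487722374179 w 0.00021289469550407662 f [-2.1 -2.4  1.3] 0.017
```

Not at the stop yet, so I'll continue in small steps.

Request:
{"name": "send_rows", "arguments": {
  "claw": [1,1,1],
  "dp": [
    [0.1,0,0],
    [0.1,0,0],
    [0.05,0,0]
  ],
  "turn": [0,0,0]
}}

```text
time_s: 10.45
eef_pos: [0.5835, -0.0863, 0.0602]
orientation: [0.763, 0.646, -0.0, -0.0]
ft_force: [-2.0, -1.2, 0.5]
grip_width: -0.0
gripper_force: 1.3
```

Request:
{"name": "send_rows", "arguments": {
  "claw": [1,1],
  "dp": [
    [0.08,0,0],
    [0.05,0,0]
  ],
  "turn": [0,0]
}}

```text
time_s: 10.65
eef_pos: [0.5837, -0.0854, 0.0602]
orientation: [0.763, 0.646, -0.001, 0.001]
ft_force: [-9.2, -28.0, 0.4]
grip_width: -0.0003
gripper_force: 14.5
```

Request:
{"name": "send_rows", "arguments": {
  "claw": [1,1,1,1,1,1,1,1,1,1,1,1,1,1],
  "dp": [
    [-0.5,0,0],
    [-0.8,0,0],
    [0,0,-1],
    [0,0,-1],
    [0,0,-1],
    [0,0,-1],
    [0,0,-1],
    [0,0,-1],
    [0,0,-1],
    [0,0,-1],
    [0,0,-1],
    [0,0,-1],
    [0,0,-1],
    [0,0,-1]
  ],
  "turn": [0,0,0,0,0,0,0,0,0,0,0,0,0,0]
}}

```text
time_s: 12.05
eef_pos: [0.5797, -0.1102, 0.3012]
orientation: [0.763, 0.646, 0.0, 0.0]
ft_force: [0.8, -0.1, 0.4]
grip_width: 0.0001
gripper_force: 0.0
```

```bash
python3 st.py; python3 - <<'E'
from h import *
from st import stand
for c in ['scene','side']:
    p=camera(c)
    for n in ['tub_floor','gate_grip']:
        d=spot_point(n,p)
        if d: print(c,n,round(d[0]['conf'],2),np.round(stand(d[0]['location']),4))
E
```

```text
t 12.05 stand [ 0.1248 -0.1208  0.3012] toolx ang 80.46717273144107 w 0.00011552528077301325 f [ 0.8 -0.1  0.4] 0.017
scene tub_floor 0.58 [ 0.1081 -0.0003  0.0097]
scene gate_grip 0.83 [-0.0011  0.0055  0.2185]
side gate_grip 0.76 [-2.00e-04  6.00e-03  2.16e-01]
```

Request:
{"name": "send_rows", "arguments": {
  "claw": [-1,-1,-1,-1,-1,-1,-1,-1,-1,-1],
  "dp": [
    [0.8,-0.78,0],
    [0.8,-0.78,0],
    [0.8,-0.78,0],
    [0.8,-0.78,0],
    [0.8,-0.78,0],
    [0.8,-0.78,0],
    [0.8,-0.78,0],
    [0.8,-0.78,0],
    [0,0,0],
    [0,0,0]
  ],
  "turn": [0,0,0,0,0,0,0,0,0,0]
}}

```text
time_s: 13.35
eef_pos: [0.4777, 0.0374, 0.2999]
orientation: [0.763, 0.646, -0.0, -0.0]
ft_force: [1.0, 0.3, 0.6]
grip_width: 0.0856
gripper_force: 0.0
```

```bash
python3 st.py; python3 - <<'E'
from h import *
from st import stand
p=camera('wrist');save(p,'wrist1.png')
for n in ['gate_grip']:
  for d in spot_point(n,p)[:2]: print(n,round(d['conf'],2),np.round(stand(d['location']),4))
E
```

```text
t 13.35 stand [-2.000e-04  7.900e-03  2.999e-01] toolx ang 80.53624295577323 w 0.08562407816431623 f [1.  0.3 0.6] 0.017
gate_grip 0.97 [-0.0005  0.0096  0.2139]
```

View pics/wrist1.png

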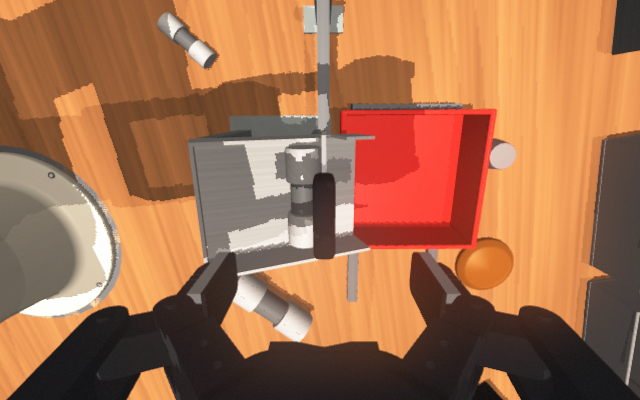

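The wrist view shows the grip (324,215) centred between the pads, the sender (302,195) against the gate's uphill side, and the tub (415,180) under the chute lip.

Request:
{"name": "send_rows", "arguments": {
  "claw": [-1,-1,-1,-1,-1,-1,0.3,0.6,1,1,1,1,1],
  "dp": [
    [0,0,0.83],
    [0,0,0.83],
    [0,0,0.83],
    [0,0,0.83],
    [0,0,0.83],
    [0,0,0],
    [0,0,0],
    [0,0,0],
    [0,0,0],
    [0,0,0],
    [0,0,0],
    [0,0,0],
    [0,0,0]
  ],
  "turn": [0,0,0,0,0,0,0,0,0,0,0,0,0],
  "newtons": 40
}}

```text
time_s: 14.75
eef_pos: [0.478, 0.0374, 0.2177]
orientation: [0.763, 0.646, 0.0, 0.0]
ft_force: [-1.7, 0.2, 5.8]
grip_width: 0.0155
gripper_force: 39.3
```

```bash
python3 st.py
```

```text
t 14.75 stand [1.000e-04 7.900e-03 2.177e-01] toolx ang 80.51261805758193 w 0.015513389859248713 f [-1.7  0.2  5.8] 0.017
```

Request:
{"name": "send_rows", "arguments": {
  "claw": [1,1,1,1,1,1,1,1,1,1],
  "dp": [
    [0.3,0,0],
    [0.5,0,0],
    [0.6,0,0],
    [0.6,0,0],
    [0.6,0,0],
    [0.6,0,0],
    [0.6,0,0],
    [0.6,0,0],
    [0.6,0,0],
    [0.4,0,0]
  ],
  "turn": [0,0,0,0,0,0,0,0,0,0]
}}

```text
time_s: 15.75
eef_pos: [0.4952, 0.1444, 0.2177]
orientation: [0.763, 0.646, -0.0, -0.0]
ft_force: [-6.5, -1.9, 10.3]
grip_width: 0.0158
gripper_force: 39.9
```

Request:
{"name": "send_rows", "arguments": {
  "claw": [1,1,1],
  "dp": [
    [0.2,0,0],
    [0.1,0,0],
    [0,0,0]
  ],
  "turn": [0,0,0]
}}

```text
time_s: 16.05
eef_pos: [0.4961, 0.1503, 0.2177]
orientation: [0.763, 0.646, -0.0, -0.0]
ft_force: [-6.6, 3.2, 7.9]
grip_width: 0.0154
gripper_force: 39.9
```

```bash
python3 st.py
```

```text
t 16.05 stand [-0.0007  0.1223  0.2177] toolx ang 80.52803606467343 w 0.015419058169267167 f [-6.6  3.2  7.9] 0.017
```

Creep to the end stop.

Request:
{"name": "send_rows", "arguments": {
  "claw": [1,1,1],
  "dp": [
    [0.1,0,0],
    [0.1,0,0],
    [0.1,0,0]
  ],
  "turn": [0,0,0]
}}

```text
time_s: 16.35
eef_pos: [0.497, 0.1557, 0.2177]
orientation: [0.763, 0.646, -0.0, -0.0]
ft_force: [-6.9, -1.6, 9.9]
grip_width: 0.016
gripper_force: 39.9
```

Request:
{"name": "send_rows", "arguments": {
  "claw": [1,1],
  "dp": [
    [0.1,0,0],
    [0.05,0,0]
  ],
  "turn": [0,0]
}}

```text
time_s: 16.55
eef_pos: [0.4973, 0.1576, 0.2177]
orientation: [0.763, 0.646, -0.001, 0.001]
ft_force: [-9.4, -19.8, 14.3]
grip_width: 0.0153
gripper_force: 40.5
```

Request:
{"name": "send_rows", "arguments": {
  "claw": [1,1,1,1,1,1,1,1,1],
  "dp": [
    [0.04,0,0],
    [0,0,0],
    [0,0,0],
    [0,0,0],
    [0,0,0],
    [0,0,0],
    [0,0,0],
    [0,0,0],
    [-0.05,0,0]
  ],
  "turn": [0,0,0,0,0,0,0,0,0]
}}

```text
time_s: 17.45
eef_pos: [0.4973, 0.1575, 0.2177]
orientation: [0.763, 0.646, -0.001, 0.0]
ft_force: [-6.7, -4.7, 11.8]
grip_width: 0.0157
gripper_force: 40.1
```

```bash
python3 st.py; python3 - <<'E'
from h import *
from st import stand
p=camera('scene');q=camera('side')
for x in (p,q):
  for n in ['sender','gate_grip','tub_floor']:
    print(n,[(round(d['conf'],2),np.round(stand(d['location']),4).tolist()) for d in spot_point(n,x)[:3]])
i=np.hstack([cv2.resize(p['pixels'][120:270,230:430],(400,300)),cv2.resize(q['pixels'][130:310,220:460],(400,300))])
cv2.imwrite('pics/open.png',i[:,:,::-1])
E
```

```text
t 17.45 stand [-0.0007  0.1295  0.2177] toolx ang 80.50217318327464 w 0.01568958824793404 f [-6.7 -4.7 11.8] 0.017
sender [(0.98, [-0.0873, -0.2123, 0.0223]), (0.71, [-0.1714, 0.1719, 0.0134]), (0.41, [0.1711, 0.0036, 0.0309])]
gate_grip [(0.71, [-0.0055, 0.1299, 0.2164])]
tub_floor [(0.64, [0.1096, -0.0015, 0.015])]
sender [(0.78, [-0.1721, 0.1684, 0.0123]), (0.63, [-0.0832, -0.2106, 0.0227]), (0.6, [0.1705, 0.0022, 0.0249])]
gate_grip [(0.71, [-0.0004, 0.1301, 0.2146])]
tub_floor [(0.96, [0.1093, -0.0004, 0.0102])]
```

View pics/open.png

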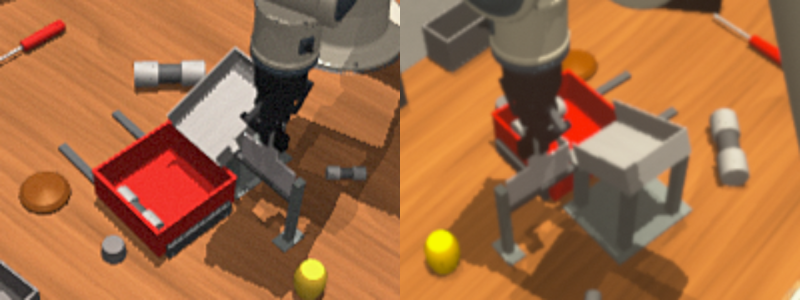

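The gate is fully open, the chute is empty, and the sender lies in the tub (left panel 140,205).

Request:
{"name": "send_rows", "arguments": {
  "claw": [1,1,1,1,1,1,1,1,1,1,1,1],
  "dp": [
    [-0.3,0,0],
    [-0.5,0,0],
    [-0.6,0,0],
    [-0.6,0,0],
    [-0.6,0,0],
    [-0.6,0,0],
    [-0.6,0,0],
    [-0.6,0,0],
    [-0.6,0,0],
    [-0.6,0,0],
    [-0.4,0,0],
    [-0.2,0,0]
  ],
  "turn": [0,0,0,0,0,0,0,0,0,0,0,0]
}}

```text
time_s: 19.05
eef_pos: [0.4777, 0.0358, 0.2178]
orientation: [0.763, 0.646, 0.0, 0.0]
ft_force: [-0.8, 2.6, 4.8]
grip_width: 0.0159
gripper_force: 39.4
```

Request:
{"name": "send_rows", "arguments": {
  "claw": [1,1],
  "dp": [
    [-0.1,0,0],
    [-0.1,0,0]
  ],
  "turn": [0,0]
}}

```text
time_s: 19.25
eef_pos: [0.4771, 0.0323, 0.2178]
orientation: [0.763, 0.646, 0.0, 0.0]
ft_force: [-0.6, 2.6, 5.4]
grip_width: 0.0155
gripper_force: 39.4
```

```bash
python3 st.py
```

```text
t 19.25 stand [1.000e-04 2.700e-03 2.178e-01] toolx ang 80.49324365173518 w 0.015499207176663017 f [-0.6  2.6  5.4] 0.017
```

Request:
{"name": "send_rows", "arguments": {
  "claw": [1,1],
  "dp": [
    [-0.1,0,0],
    [-0.08,0,0]
  ],
  "turn": [0,0]
}}

```text
time_s: 19.45
eef_pos: [0.4766, 0.0289, 0.2177]
orientation: [0.763, 0.646, 0.001, 0.0]
ft_force: [0.9, 17.2, 4.6]
grip_width: 0.0155
gripper_force: 39.3
```

Request:
{"name": "send_rows", "arguments": {
  "claw": [1,1],
  "dp": [
    [-0.05,0,0],
    [0,0,0]
  ],
  "turn": [0,0]
}}

```text
time_s: 19.65
eef_pos: [0.4766, 0.0289, 0.2177]
orientation: [0.763, 0.646, 0.001, -0.0]
ft_force: [1.4, 14.5, 4.7]
grip_width: 0.0157
gripper_force: 39.1
```

Request:
{"name": "send_rows", "arguments": {
  "claw": [-1,-1,-1,-1,-1,-1,-1,-1,-1,-1,-1,-1,-1,-1],
  "dp": [
    [0,0,0],
    [0,0,0],
    [0,0,0],
    [0,0,0],
    [0,0,0],
    [0,0,-0.5],
    [0,0,-1],
    [0,0,-1],
    [0,0,-1],
    [0,0,-1],
    [0,0,-1],
    [0,0,-1],
    [0,0,0],
    [0,0,0]
  ],
  "turn": [0,0,0,0,0,0,0,0,0,0,0,0,0,0]
}}

```text
time_s: 21.05
eef_pos: [0.4762, 0.0277, 0.3478]
orientation: [0.763, 0.646, 0.0, 0.0]
ft_force: [0.4, 0.7, -0.8]
grip_width: 0.0857
gripper_force: 0.0
```

```bash
python3 st.py; python3 - <<'E'
from h import *
from st import stand
w=camera('wrist');p=camera('scene');q=camera('side')
for x in (w,p,q):
  for n in ['sender','gate_grip','tub_floor']:
    print(n,[(round(d['conf'],2),np.round(stand(d['location']),4).tolist()) for d in spot_point(n,x)[:3]])
for n in ['lens','plug_shell','bung']: print(n,[np.round(d['location'],3).tolist() for d in spot_point(n,p)[:1]])
save(w,'end.png')
E
```

```text
t 21.05 stand [-1.000e-04 -2.000e-03  3.478e-01] toolx ang 80.49035746134278 w 0.08569498358555482 f [ 0.4  0.7 -0.8] 0.017
sender [(0.97, [-0.0852, -0.2115, 0.0279]), (0.81, [-0.1724, 0.1683, 0.0099]), (0.59, [0.1694, -0.0003, 0.032])]
gate_grip [(0.88, [0.0023, 0.0011, 0.2181])]
tub_floor [(0.71, [0.1062, 0.0002, 0.0108])]
sender [(0.69, [-0.0884, -0.2106, 0.0244]), (0.5, [0.173, 0.0025, 0.027]), (0.42, [-0.1701, 0.1694, 0.0168])]
gate_grip [(0.65, [-0.0018, -0.0005, 0.2173])]
tub_floor [(0.61, [0.1076, 0.0026, 0.0113])]
sender [(0.91, [-0.0831, -0.211, 0.0233]), (0.89, [0.1707, 0.0031, 0.0243]), (0.67, [0.0006, -0.0009, 0.2169])]
gate_grip [(0.63, [-0.0003, 0.0025, 0.2153]), (0.28, [-0.0727, 0.4403, -0.0001])]
tub_floor [(0.62, [0.1091, -0.0001, 0.0103])]
lens [[0.705, -0.157, -0.001]]
plug_shell [[0.567, 0.303, -0.001]]
bung [[0.718, 0.019, -0.0]]
```

View pics/end.png

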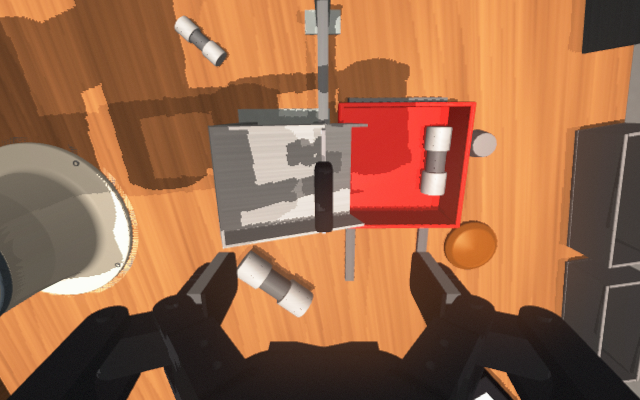

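The final view shows the sender in the tub (437,160), the gate shut (324,195), the tub home and the bystanders where they were.

```bash
python3 -c "
from rig import *
print(hand_in())"
```

```text
the job is handed in; nothing more can be done
None
```

The job is handed in at about 21 s: the tub is home, the sender is in it, the gate was opened to its stop and shut again to the other, and nothing I checked had moved (screwdriver and wrench not re-measured).

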